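# Fix the lift handle over the hidden brace of a hatch cover

## Task

Stick the lift handle onto the hatch cover so that it sits on the wooden brace hidden under the cover's skin: press along the skin with light pushes to feel where it stops giving way, since a hard shove would stave it in. Set the handle down flat there, lengthwise along the brace and with its middle on the middle of the brace, push it down firmly so that its adhesive pad takes, and let go. Leave the other things on the bench alone.

Things in the scene. Friction and masses are not known exactly. Their poses are not given: they have to be found in the camera images.
- cover: insulated hatch cover lying fixed on the bench, face up: 300 mm long (its y), 190 mm wide (its x), bare aluminium edging 14 mm wide and 30 mm high with black corner caps, a blue-grey skin between. Origin at the centre of its underside, on the bench. The hidden brace, 32 mm wide and square to the cover, runs along the cover's x across its whole width, close under the skin
- skin_mid (a point): centre of the cover's skin (272 x 162 mm), on its top, 27 mm above the bench; axes as the cover's. Pressed with fingertips it sinks into soft foam, about 1 mm per 1 to 2 N, and springs back; over the brace it stops within about 1.5 mm. The brace's middle lies on the cover's long centre line (x = 0), between y = -0.080 and y = +0.080 m from this point. Pushes of 60 N break the skin
- handle_mid (a point): lift handle, loose on the bench: back plate 120 x 26 x 5.5 mm with an adhesive pad below, and over it a bow of dark 12 mm round bar, straight and level for 68 mm, its axis 38 mm above the underside. 180 g, 44 mm high in all. This point is the handle's centre, 22 mm above its underside (16 mm below the bar's axis); x along the handle's length, z up
- dropper: white glue dropper bottle with a blue cap, 29 mm across, 74 mm tall; origin at the centre of its underside
- marker: black marker pen, 133 mm long (along its y), 15 mm thick, lying near the bench's front edge; origin at the centre of its underside
- screwdriver: screwdriver with a red handle, 192 mm long (along its y), 26 mm thick; origin at the centre of its underside
- bin_yellow: yellow open parts bin, 68 x 91 x 42 mm; origin at the centre of its underside

How it is judged:
By the outcome, as a careful person would: the job done as asked, in the order asked, and still so for the second after the job is handed in, with the robot touching nothing.
It also fails if it takes over 64 s, if anything falls off the work surface, if the arm or the gripper's body presses on something with over 40 N, if the wrist force passes 120 N, or if a joint passes its speed limit or range.

## Robot

A 6-joint arm with a two-finger parallel gripper is mounted at the origin on a cart in front of the work surface, level with it; the furniture and walls round the work are solid. World frame = base frame: x ahead of the robot, y to its left, z up, the work surface at z = 0. Lengths are in m, angles in rad, forces in N, time in s.
With the tool pointing down it reaches from about 0.3 to 0.825 m from the base axis. Payload 5.4 kg.
Tool frame: the origin (TCP) lies at the very end of the fingers, on their centre line; the grasp point (between the pads) lies 19 mm behind it (robot.hold_point_z is the distance from the TCP to the grasp point, in m); z points along the fingers, y is the line along which they close (so a half turn about z gives the same grasp; the last joint's range is limited). The gripper opens to 92 mm and grips with 3 to 60 N. Pads are 20 mm wide; open, the fingers measure 128 mm over their backs; the gripper's body (75 mm by 189 mm) begins 69 mm behind the grasp point.
Start: joints at [-1.372, 0.158, 1.597, -0, 1.386, -0.21], TCP at [0.229, -0.528, 0.215] pointing down, gripper open.
Joint ranges: [-2.91, 2.91], [-0.94, 2.29], [0.18, 2.7], [-1.29, 4.43], [0.17, 2.64], [-3, 3]. Speed limits (rad/s): [2.57, 2.57, 3.14, 3.14, 3.14, 3.14].

## Interface

Orientations are given as a rotation vector (axis times angle).
In Python, from workcell import robot, eyes, hand_in gives the robot as it stands. The module is installed in compiled form; this text tells all that it offers.
- The arm moves only by the tool jog_arm, never from a script. Its argument "increments" is a list that holds one entry, the list of rows, each a list of 7 numbers: the turn, a rotation vector about the tool's x, y, z in degrees, then the shift along the tool's x, y, z in mm, then the gripper's target within -1 to 1 (shut at 1, half-way at 0, fully open at -1). A call has 1 to 8 rows; each row is the pose to reach, as a shift and turn from the pose commanded when the call began, along the tool's axes at that moment; what a row does not reach only later rows make up. A row lasts 1/10 s, in which the tool goes at most 50 mm and 8.59 degrees, less where a joint would pass 70% of its speed; a pose out of reach is approached as far as the arm can. A call with a gripper value outside its range is refused whole. The fingers move at their own pace and stop on an object; "squeeze" is the grip in N (left out, the last holds). Time passes only in rows, so rows that repeat a pose let the fingers close. It gives the time, the measured TCP pose, the force, the opening and the grip force at its end, in the units of the state.
- robot.get_obs(): the state, without advancing time (a new reading comes with each control period).
- eyes.read_camera(name): name is "scene" or "top" or "wrist"; returns a dict with "frame" (480x640x3 uint8, red, green, blue), "range_z" (480x640 float32, m along the optical axis (not along the pixel's ray), 0 where there is no reading), "fx", "fy", "cx", "cy" (pixels), "view" (4x4, takes a point from world to camera coordinates). Camera axes: x right, y down, z forward; pixel columns grow to the right and rows downward; lengths in m; the calibration is good to about 2 mm. A picture is of the moment at which its call begins.
- hand_in(): hands the job in; it is judged then, once.
The state is a dict: "time_s": time; "qpos": joint angles; "qvel": joint speeds; "joint_torque": joint torques, N m; "tool_pos": TCP position; "ee_rot": TCP orientation; "wrist_force": force on the tool from outside, world axes, zero at the start; "wrist_torque": the same for the moment, N m; "gripper_width": finger opening in m; "grip_force": force on a finger pad.
Only numpy, scipy, OpenCV 4.12 (cv2) and the standard library are available. Lean on these libraries where they do the work, as an engineer would, in place of code of your own. Each camera call takes 0.05 s, during which the arm holds its last target. There are 200 camera calls.

## Working session

There is one attempt and no reset: what is moved stays moved. The work goes in short steps, Python scripts to look and compute and a tool call to move; the robot and the scene stay as the last step left them, time stands still between calls to the robot, and variables do not carry over. Pictures are saved under pics/ and viewed, at most 10 in all, crops included, and the job is handed in when it is done.

Besides the shell and the picture viewer there is one more tool, called after "Emit:" as name(argument=value, ...) on one line, values as JSON. jog_arm: Moves the arm, as the interface text tells. Its arguments: {"type":"object","properties":{"increments":{"type":"array"},"squeeze":{"type":"number"}},"required":["increments"]}

```bash
mkdir -p pics; ls; python3 - <<'E'
from workcell import robot,eyes
import cv2,numpy as np
o=robot.get_obs();print({k:np.round(v,3).tolist() for k,v in o.items()})
for n in("top","scene"):
    c=eyes.read_camera(n);cv2.imwrite(f"pics/{n}0.png",c["frame"][...,::-1]);np.savez(f"{n}0.npz",**c)
    print(n,c["fx"],c["cx"],c["cy"],np.round(c["view"],3).tolist())
E
```

```text
pics
{'time_s': 0.0, 'qpos': [-1.372, 0.159, 1.598, -0.0, 1.386, -0.21], 'qvel': [0.001, -0.0, 0.001, -0.0, -0.001, -0.001], 'joint_torque': [0.0, -38.556, -32.211, 0.07, 0.038, -0.0], 'tool_pos': [0.228, -0.527, 0.214], 'ee_rot': [-3.074, -0.637, 0.0], 'wrist_force': [0.216, -0.365, 0.789], 'wrist_torque': [-0.038, 0.045, -0.015], 'grip_force': 0.0, 'gripper_width': 0.092}
top 601.0995308360489 332.0826142288518 259.0849359626393 [[-0.011, -1.0, -0.02, 0.102], [-0.997, 0.012, -0.076, 0.528], [0.076, 0.019, -0.997, 1.154], [0.0, 0.0, 0.0, 1.0]]
scene 525.9591087307048 322.03426916391834 246.10358345136075 [[-0.897, -0.442, -0.014, 0.541], [-0.218, 0.47, -0.856, 0.141], [0.384, -0.765, -0.517, 0.901], [0.0, 0.0, 0.0, 1.0]]
```

View pics/top0.png

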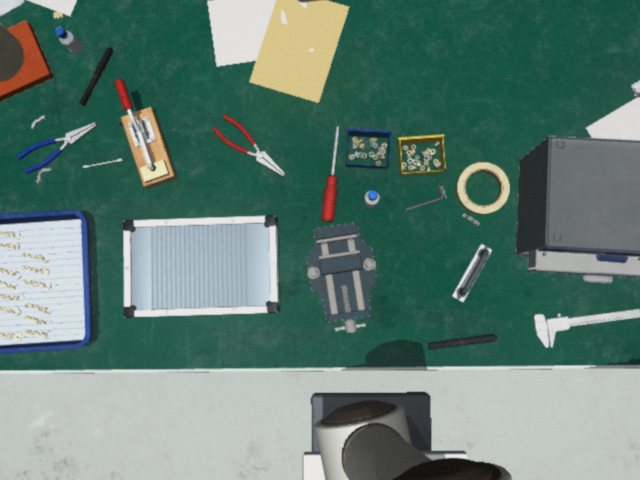

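View pics/scene0.png

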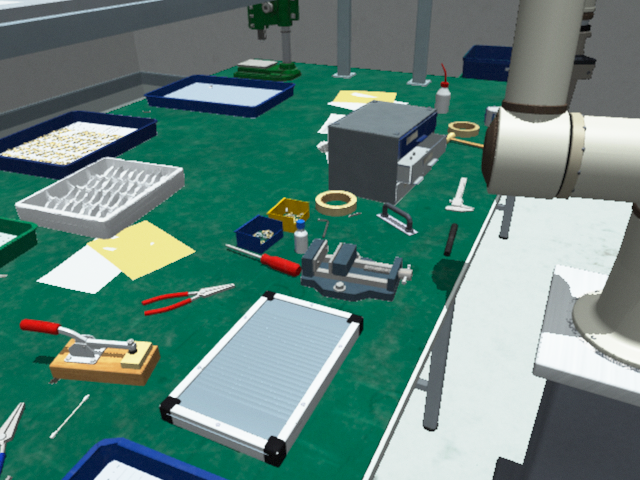

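The top view shows the cover with corners near (123,220), (277,217), (280,315) and (125,318). The handle runs from (488,246) to (457,300), with the vice between them at (340,275). The scene view confirms this, and the handle is upright.

```bash
cat > h.py <<'E'
import numpy as np,cv2
def cloud(c):
    z=c["range_z"];v,u=np.mgrid[:z.shape[0],:z.shape[1]]
    p=np.stack([(u-c["cx"])/c["fx"]*z,(v-c["cy"])/c["fy"]*z,z],-1)
    T=np.linalg.inv(c["view"]);return p@T[:3,:3].T+T[:3,3]
def rect(P): return cv2.minAreaRect((P[:,:2]*1000).astype(np.float32))
E
python3 - <<'E'
from h import *
for n in("top","scene"):
    c=dict(np.load(n+"0.npz"));P=cloud(c);ok=c["range_z"]>0
    if n=="top":
        boxes={}
        for k,(u0,u1,v0,v1) in dict(cover=(112,292,205,330),handle=(445,500,235,308),vise=(300,385,215,335)).items():
            m=np.zeros(ok.shape,bool);m[v0:v1,u0:u1]=1;Q=P[m&ok];boxes[k]=(Q.min(0),Q.max(0))
    for k,(lo,hi) in boxes.items():
        Q=P[ok&(P>lo-.01).all(-1)&(P<hi+.01).all(-1)]
        print(n,k,"bench z",np.round(np.percentile(Q[:,2],[2,10,50,90,99.5]),4))
        for a,b in dict(cover=[(.015,.04),(.0285,.036)],handle=[(.003,.05),(.003,.012),(.033,.05)],vise=[(.01,.3)])[k]:
            S=Q[(Q[:,2]>a)&(Q[:,2]<b)]
            print("  ",a,b,len(S),rect(S),"med",np.round(np.median(S,0),4))
E
```

```text
top cover bench z [-0.0013  0.0009  0.025   0.0303  0.0342]
   0.015 0.04 14979 ((518.7256469726562, 353.39117431640625), (191.35385131835938, 302.9781494140625), 1.0166364908218384) med [0.5174 0.3523 0.0277]
   0.0285 0.036 5782 ((518.1965942382812, 353.0479736328125), (190.07391357421875, 299.920166015625), 1.0454994440078735) med [0.5184 0.3495 0.0301]
top handle bench z [-0.0017  0.0001  0.0032  0.0079  0.0464]
   0.003 0.05 2934 ((504.3690490722656, -179.333984375), (163.27650451660156, 130.97866821289062), 0.023899827152490616) med [ 0.5035 -0.178   0.005 ]
   0.003 0.012 2590 ((504.3690490722656, -179.333984375), (163.27650451660156, 130.97866821289062), 0.023899827152490616) med [ 0.5045 -0.1786  0.0047]
   0.033 0.05 314 ((499.9010925292969, -178.45677185058594), (12.346960067749023, 97.66261291503906), 60.07680130004883) med [ 0.4982 -0.1772  0.0423]
top vise bench z [-0.0016  0.0006  0.0057  0.059   0.067 ]
   0.01 0.3 5571 ((512.359130859375, 75.38521575927734), (248.97146606445312, 161.9063262939453), 5.149555206298828) med [0.504  0.0777 0.0313]
scene cover bench z [-0
[... 366 characters left out ...]
9 -0.0009  0.0009  0.0222  0.0425]
   0.003 0.05 466 ((493.8169250488281, -169.88075256347656), (163.21343994140625, 104.31737518310547), 14.661709785461426) med [ 0.4929 -0.1717  0.0139]
   0.003 0.012 224 ((493.8169250488281, -169.88075256347656), (163.21343994140625, 104.31737518310547), 14.661709785461426) med [ 0.4973 -0.1742  0.0044]
   0.033 0.05 150 ((494.6025695800781, -173.68792724609375), (12.654485702514648, 92.27299499511719), 59.54264450073242) med [ 0.4918 -0.1711  0.039 ]
scene vise bench z [-0.0011 -0.      0.0173  0.0559  0.0627]
   0.01 0.3 4443 ((507.36065673828125, 80.50347137451172), (248.7298126220703, 138.90248107910156), 2.4972143173217773) med [0.5013 0.1043 0.0316]
```

```bash
cat >> h.py <<'E'
from scipy.spatial.transform import Rotation as R
from workcell import robot,eyes
C=np.array([.517,.3545]);TH=np.radians(1.05)
def cov(x,y,z): 
    c,s=np.cos(TH),np.sin(TH);return np.array([C[0]+c*x-s*y,C[1]+s*x+c*y,z])
def go(p,a):
    o=robot.get_obs();r=R.from_rotvec(o["ee_rot"]);t=R.from_matrix(np.array([[np.cos(np.radians(a)),np.sin(np.radians(a)),0],[np.sin(np.radians(a)),-np.cos(np.radians(a)),0],[0,0,-1]]))
    print("t",round(o["time_s"],2),"turn",np.round((r.inv()*t).as_rotvec(degrees=True),2),"shift",np.round(r.inv().apply(np.array(p)-o["tool_pos"])*1000,1),"F",np.round(o["wrist_force"],2))
E
python3 -c "
from h import *
go(cov(0,-.06,.12),91.05)"
```

```text
t 0.1 turn [ -0.07  -0.07 -67.63] shift [ 592.4 -638.6   95. ] F [-0.13  0.15 -0.26]
```

Emit:
jog_arm(increments=[[[0,0,-67.6,592,-639,0,1],[0,0,-67.6,592,-639,0,1],[0,0,-67.6,592,-639,0,1],[0,0,-67.6,592,-639,0,1],[0,0,-67.6,592,-639,0,1],[0,0,-67.6,592,-639,0,1],[0,0,-67.6,592,-639,0,1],[0,0,-67.6,592,-639,0,1]]], squeeze=20)

```text
time_s: 0.9
tool_pos: [0.3614, -0.1483, 0.2144]
ee_rot: [2.196, 2.247, 0.0]
wrist_force: [1.3, -0.2, -0.4]
gripper_width: 0.0298
grip_force: 0.0
```

```bash
python3 -c "
from h import *
go(cov(0,-.06,.12),91.05)
c=eyes.read_camera('wrist');np.savez('w0.npz',**c);cv2.imwrite('pics/w0.png',c['frame'][...,::-1])"
```

```text
t 0.9 turn [ 0.01 -0.    0.26] shift [439.1 166.8  94.4] F [ 1.28 -0.18 -0.36]
```

Emit:
jog_arm(increments=[[[0,0,0,439,167,30,1],[0,0,0,439,167,30,1],[0,0,0,439,167,30,1],[0,0,0,439,167,30,1],[0,0,0,439,167,30,1],[0,0,0,439,167,30,1],[0,0,0,439,167,30,1],[0,0,0,439,167,30,1]]])

```text
time_s: 1.75
tool_pos: [0.4968, 0.2272, 0.1885]
ee_rot: [-2.202, -2.241, 0.001]
wrist_force: [0.5, -1.5, -0.1]
gripper_width: 0.0002
grip_force: 0.0
```

```bash
python3 -c "
from h import *
go(cov(0,-.06,.035),91.05)"
```

```text
t 1.75 turn [-0.03  0.02 -0.04] shift [ 67.   22.6 153.5] F [ 0.47 -1.55 -0.15]
```

View pics/w0.png

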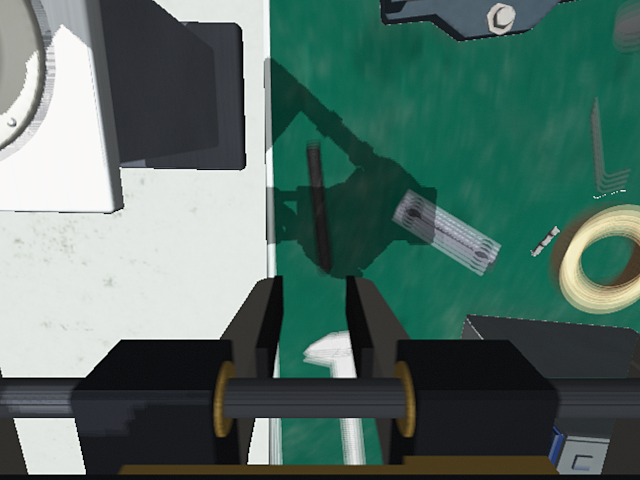

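The wrist view, blurred by motion, shows the handle at about (447,232), the marker at (318,210) and the vice at the top. I'm moving on to the first tap point.

Emit:
jog_arm(increments=[[[0,0,0,67,23,60,1],[0,0,0,67,23,120,1],[0,0,0,67,23,153,1],[0,0,0,67,23,153,1],[0,0,0,67,23,153,1],[0,0,0,67,23,153,1]]])

```text
time_s: 2.35
tool_pos: [0.5186, 0.2924, 0.0364]
ee_rot: [-2.202, -2.241, 0.001]
wrist_force: [0.8, -0.0, -0.1]
gripper_width: 0.0006
grip_force: 0.0
```

Emit:
jog_arm(increments=[[[0,0,0,0,0,3,1],[0,0,0,0,0,6,1],[0,0,0,0,0,8,1],[0,0,0,0,0,9,1],[0,0,0,0,0,9,1],[0,0,0,0,0,9,1]]])

```text
time_s: 2.95
tool_pos: [0.5185, 0.2926, 0.0273]
ee_rot: [2.201, 2.241, 0.0]
wrist_force: [0.1, -0.6, 0.6]
gripper_width: 0.0002
grip_force: 0.1
```

Emit:
jog_arm(increments=[[[0,0,0,0,0,1.5,1],[0,0,0,0,0,3,1],[0,0,0,0,0,4,1],[0,0,0,0,0,4,1],[0,0,0,0,0,4,1]]])

```text
time_s: 3.45
tool_pos: [0.5188, 0.2928, 0.0254]
ee_rot: [2.201, 2.241, -0.0]
wrist_force: [-6.1, -3.5, 15.5]
gripper_width: 0.0006
grip_force: 7.1
```

Emit:
jog_arm(increments=[[[0,0,0,0,0,-6,1],[0,0,0,20,0,-6,1],[0,0,0,20,0,-3,1],[0,0,0,20,0,-1.5,1],[0,0,0,20,0,0,1],[0,0,0,20,0,0,1],[0,0,0,20,0,0,1]]])

```text
time_s: 4.15
tool_pos: [0.5187, 0.3143, 0.0265]
ee_rot: [-2.2, -2.24, -0.005]
wrist_force: [-8.8, 3.8, 21.2]
gripper_width: 0.0004
grip_force: 10.5
```

Emit:
jog_arm(increments=[[[0,0,0,0,0,-6,1],[0,0,0,20,0,-6,1],[0,0,0,20,0,-3,1],[0,0,0,20,0,-1.5,1],[0,0,0,20,0,0,1],[0,0,0,20,0,0,1],[0,0,0,20,0,0,1]]])

```text
time_s: 4.85
tool_pos: [0.518, 0.3339, 0.0264]
ee_rot: [-2.2, -2.24, -0.003]
wrist_force: [-9.9, 2.8, 22.5]
gripper_width: 0.0003
grip_force: 11.3
```

Emit:
jog_arm(increments=[[[0,0,0,0,0,-6,1],[0,0,0,20,0,-6,1],[0,0,0,20,0,-3,1],[0,0,0,20,0,-1.5,1],[0,0,0,20,0,0,1],[0,0,0,20,0,0,1],[0,0,0,20,0,0,1]]])

```text
time_s: 5.55
tool_pos: [0.5176, 0.3532, 0.0252]
ee_rot: [-2.201, -2.24, -0.002]
wrist_force: [-6.2, 3.1, 16.6]
gripper_width: 0.0002
grip_force: 8.2
```

Emit:
jog_arm(increments=[[[0,0,0,0,0,-6,1],[0,0,0,20,0,-6,1],[0,0,0,20,0,-3,1],[0,0,0,20,0,-1.5,1],[0,0,0,20,0,0,1],[0,0,0,20,0,0,1],[0,0,0,20,0,0,1]]])

```text
time_s: 6.25
tool_pos: [0.517, 0.3727, 0.0237]
ee_rot: [-2.201, -2.24, -0.001]
wrist_force: [-2.8, 3.7, 7.2]
gripper_width: -0.0002
grip_force: 3.8
```

Emit:
jog_arm(increments=[[[0,0,0,0,0,-6,1],[0,0,0,20,0,-6,1],[0,0,0,20,0,-3,1],[0,0,0,20,0,-1.5,1],[0,0,0,20,0,0,1],[0,0,0,20,0,0,1],[0,0,0,20,0,0,1]]])

```text
time_s: 6.95
tool_pos: [0.5166, 0.3925, 0.0238]
ee_rot: [-2.201, -2.24, -0.001]
wrist_force: [-3.1, 3.2, 6.7]
gripper_width: 0.0003
grip_force: 3.6
```

Emit:
jog_arm(increments=[[[0,0,0,0,0,-6,1],[0,0,0,-30,0,-6,1],[0,0,0,-30,0,-3,1],[0,0,0,-30,0,-1.5,1],[0,0,0,-30,0,0,1],[0,0,0,-30,0,0,1],[0,0,0,-30,0,0,1]]])

```text
time_s: 7.65
tool_pos: [0.5174, 0.3616, 0.0236]
ee_rot: [2.2, 2.241, -0.003]
wrist_force: [-0.8, -6.4, 7.5]
gripper_width: 0.0008
grip_force: 3.9
```

Emit:
jog_arm(increments=[[[0,0,0,0,0,-6,1],[0,0,0,-50,0,-6,1],[0,0,0,-90,0,-6,1],[0,0,0,-90,0,-3,1],[0,0,0,-90,0,-1.5,1],[0,0,0,-90,0,0,1],[0,0,0,-90,0,0,1],[0,0,0,-90,0,0,1]]])

```text
time_s: 8.45
tool_pos: [0.5192, 0.2731, 0.0239]
ee_rot: [2.198, 2.242, -0.001]
wrist_force: [-0.4, -7.1, 7.9]
gripper_width: 0.0003
grip_force: 4.0
```

Emit:
jog_arm(increments=[[[0,0,0,0,0,-6,1],[0,0,0,-10,0,-6,1],[0,0,0,-10,0,-3,1],[0,0,0,-10,0,-1.5,1],[0,0,0,-10,0,0,1],[0,0,0,-10,0,0,1],[0,0,0,-10,0,0,1]]])

```text
time_s: 9.15
tool_pos: [0.5192, 0.2627, 0.0238]
ee_rot: [2.201, 2.241, -0.0]
wrist_force: [-2.4, -2.2, 8.5]
gripper_width: 0.0005
grip_force: 4.2
```

Emit:
jog_arm(increments=[[[0,0,0,0,0,-6,1],[0,0,0,20,0,-6,1],[0,0,0,20,0,-3,1],[0,0,0,20,0,-1.5,1],[0,0,0,20,0,0,1],[0,0,0,20,0,0,1],[0,0,0,20,0,0,1]]])

```text
time_s: 9.85
tool_pos: [0.5184, 0.2836, 0.0243]
ee_rot: [-2.201, -2.239, -0.002]
wrist_force: [-4.4, 3.8, 11.4]
gripper_width: 0.0006
grip_force: 5.0
```

Emit:
jog_arm(increments=[[[0,0,0,0,0,-6,1],[0,0,0,5,0,-6,1],[0,0,0,5,0,-3,1],[0,0,0,5,0,-1.5,1],[0,0,0,5,0,0,1],[0,0,0,5,0,0,1],[0,0,0,5,0,0,1]]])

```text
time_s: 10.55
tool_pos: [0.5187, 0.2878, 0.0246]
ee_rot: [-2.201, -2.241, 0.0]
wrist_force: [-4.4, -0.1, 14.1]
gripper_width: 0.0005
grip_force: 7.4
```

Emit:
jog_arm(increments=[[[0,0,0,0,0,-6,1],[0,0,0,5,0,-6,1],[0,0,0,5,0,-3,1],[0,0,0,5,0,-1.5,1],[0,0,0,5,0,0,1],[0,0,0,5,0,0,1],[0,0,0,5,0,0,1]]])

```text
time_s: 11.25
tool_pos: [0.5186, 0.2933, 0.0251]
ee_rot: [-2.201, -2.241, -0.0]
wrist_force: [-6.4, -0.2, 17.9]
gripper_width: 0.0006
grip_force: 8.7
```

Emit:
jog_arm(increments=[[[0,0,0,0,0,-6,1],[0,0,0,5,0,-6,1],[0,0,0,5,0,-3,1],[0,0,0,5,0,-1.5,1],[0,0,0,5,0,0,1],[0,0,0,5,0,0,1],[0,0,0,5,0,0,1]]])

```text
time_s: 11.95
tool_pos: [0.5185, 0.2984, 0.0262]
ee_rot: [-2.2, -2.241, 0.0]
wrist_force: [-10.2, -2.7, 26.0]
gripper_width: 0.0003
grip_force: 13.1
```

Emit:
jog_arm(increments=[[[0,0,0,0,0,-6,1],[0,0,0,42,0,-6,1],[0,0,0,42,0,-3,1],[0,0,0,42,0,-1.5,1],[0,0,0,42,0,0,1],[0,0,0,42,0,0,1],[0,0,0,42,0,0,1]]])

```text
time_s: 12.65
tool_pos: [0.5175, 0.3438, 0.0265]
ee_rot: [-2.198, -2.238, -0.008]
wrist_force: [-9.9, 8.9, 23.3]
gripper_width: 0.0006
grip_force: 11.0
```

Emit:
jog_arm(increments=[[[0,0,0,0,0,-6,1],[0,0,0,5,0,-6,1],[0,0,0,5,0,-3,1],[0,0,0,5,0,-1.5,1],[0,0,0,5,0,0,1],[0,0,0,5,0,0,1],[0,0,0,5,0,0,1]]])

```text
time_s: 13.35
tool_pos: [0.5175, 0.3452, 0.0262]
ee_rot: [-2.201, -2.241, 0.001]
wrist_force: [-11.5, -2.8, 26.8]
gripper_width: 0.0005
grip_force: 13.4
```

Emit:
jog_arm(increments=[[[0,0,0,0,0,-6,1],[0,0,0,5,0,-6,1],[0,0,0,5,0,-3,1],[0,0,0,5,0,-1.5,1],[0,0,0,5,0,0,1],[0,0,0,5,0,0,1],[0,0,0,5,0,0,1]]])

```text
time_s: 14.05
tool_pos: [0.5176, 0.3503, 0.0259]
ee_rot: [-2.201, -2.241, 0.0]
wrist_force: [-10.0, -2.0, 25.1]
gripper_width: 0.0006
grip_force: 13.1
```

Emit:
jog_arm(increments=[[[0,0,0,0,0,-6,1],[0,0,0,5,0,-6,1],[0,0,0,5,0,-3,1],[0,0,0,5,0,-1.5,1],[0,0,0,5,0,0,1],[0,0,0,5,0,0,1],[0,0,0,5,0,0,1]]])

```text
time_s: 14.75
tool_pos: [0.5173, 0.3553, 0.0246]
ee_rot: [-2.201, -2.241, 0.0]
wrist_force: [-5.5, -0.4, 16.3]
gripper_width: 0.0002
grip_force: 7.5
```

Emit:
jog_arm(increments=[[[0,0,0,0,0,-6,1],[0,0,0,5,0,-6,1],[0,0,0,5,0,-3,1],[0,0,0,5,0,-1.5,1],[0,0,0,5,0,0,1],[0,0,0,5,0,0,1],[0,0,0,5,0,0,1]]])

```text
time_s: 15.45
tool_pos: [0.5172, 0.3603, 0.0237]
ee_rot: [-2.201, -2.241, -0.001]
wrist_force: [-2.8, 1.5, 8.3]
gripper_width: 0.0003
grip_force: 4.1
```

Emit:
jog_arm(increments=[[[0,0,-8,0,0,-8,1],[0,0,-90,4,0,-8,1],[0,0,-90,4,0,-8,1],[0,0,-90,4,0,-8,1],[0,0,-90,4,0,-8,1],[0,0,-90,4,0,-8,1],[0,0,-90,4,0,-8,1],[0,0,-90,4,0,-8,1]]])

```text
time_s: 16.25
tool_pos: [0.5162, 0.363, 0.0296]
ee_rot: [-0.558, -3.09, 0.003]
wrist_force: [1.1, 0.4, 1.0]
gripper_width: 0.0006
grip_force: 0.0
```

```bash
python3 -c "
from h import *
go([.518,.3645,.0305],181.05)"
```

```text
t 16.25 turn [ -0.1   -0.11 -21.51] shift [-1.1  2.  -0.9] F [1.14 0.43 0.97]
```

Emit:
jog_arm(increments=[[[0,0,-8,0,0,0,1],[0,0,-16,0,0,0,1],[0,0,-21.5,-1,2,0,1],[0,0,-21.5,-1,2,3,1],[0,0,-21.5,-1,2,6,1],[0,0,-21.5,-1,2,8,1],[0,0,-21.5,-1,2,8,1],[0,0,-21.5,-1,2,8,1]]])

```text
time_s: 17.05
tool_pos: [0.5185, 0.3649, 0.0235]
ee_rot: [0.016, -3.141, 0.001]
wrist_force: [-2.3, -2.3, 7.5]
gripper_width: 0.0003
grip_force: 3.5
```

Emit:
jog_arm(increments=[[[0,0,0,0,0,-6,1],[0,0,0,0,-5,-6,1],[0,0,0,0,-5,-3,1],[0,0,0,0,-5,-1.5,1],[0,0,0,0,-5,0,1],[0,0,0,0,-5,0,1],[0,0,0,0,-5,0,1]]])

```text
time_s: 17.75
tool_pos: [0.5191, 0.3596, 0.0236]
ee_rot: [0.018, -3.142, 0.002]
wrist_force: [-1.4, -4.1, 6.8]
gripper_width: 0.0003
grip_force: 3.3
```

Emit:
jog_arm(increments=[[[0,0,0,0,0,-6,1],[0,0,0,0,-5,-6,1],[0,0,0,0,-5,-3,1],[0,0,0,0,-5,-1.5,1],[0,0,0,0,-5,0,1],[0,0,0,0,-5,0,1],[0,0,0,0,-5,0,1]]])

```text
time_s: 18.45
tool_pos: [0.519, 0.3548, 0.0245]
ee_rot: [0.019, -3.141, 0.002]
wrist_force: [-4.1, -4.2, 12.3]
gripper_width: 0.0005
grip_force: 5.8
```

Emit:
jog_arm(increments=[[[0,0,0,0,0,-6,1],[0,0,0,0,-5,-6,1],[0,0,0,0,-5,-3,1],[0,0,0,0,-5,-1.5,1],[0,0,0,0,-5,0,1],[0,0,0,0,-5,0,1],[0,0,0,0,-5,0,1]]])

```text
time_s: 19.15
tool_pos: [0.5194, 0.3499, 0.0258]
ee_rot: [0.019, -3.141, 0.002]
wrist_force: [-7.1, -5.4, 21.4]
gripper_width: 0.0005
grip_force: 9.2
```

Right flank at this orientation: 12.3 N at .3548 and 21.4 N at .3499. Next is the left flank, approached symmetrically from outside.

Emit:
jog_arm(increments=[[[0,0,0,0,0,-6,1],[0,0,0,0,-45,-6,1],[0,0,0,0,-68,-6,1],[0,0,0,0,-68,-3,1],[0,0,0,0,-68,-1.5,1],[0,0,0,0,-68,0,1],[0,0,0,0,-68,0,1],[0,0,0,0,-68,0,1]]])

```text
time_s: 19.95
tool_pos: [0.5199, 0.2826, 0.0234]
ee_rot: [-0.021, 3.142, -0.002]
wrist_force: [-1.5, -5.6, 6.7]
gripper_width: 0.0001
grip_force: 3.2
```

Emit:
jog_arm(increments=[[[0,0,0,0,0,-6,1],[0,0,0,0,5,-6,1],[0,0,0,0,5,-3,1],[0,0,0,0,5,-1.5,1],[0,0,0,0,5,0,1],[0,0,0,0,5,0,1],[0,0,0,0,5,0,1]]])

```text
time_s: 20.65
tool_pos: [0.5197, 0.2885, 0.0246]
ee_rot: [0.019, -3.141, -0.003]
wrist_force: [-5.0, 2.1, 13.7]
gripper_width: 0.0004
grip_force: 6.3
```

Emit:
jog_arm(increments=[[[0,0,0,0,0,-6,1],[0,0,0,0,5,-6,1],[0,0,0,0,5,-3,1],[0,0,0,0,5,-1.5,1],[0,0,0,0,5,0,1],[0,0,0,0,5,0,1],[0,0,0,0,5,0,1]]])

```text
time_s: 21.35
tool_pos: [0.5198, 0.2927, 0.0248]
ee_rot: [0.019, -3.141, -0.001]
wrist_force: [-6.2, -1.0, 15.5]
gripper_width: 0.0004
grip_force: 7.1
```

Emit:
jog_arm(increments=[[[0,0,0,0,0,-6,1],[0,0,0,0,5,-6,1],[0,0,0,0,5,-3,1],[0,0,0,0,5,-1.5,1],[0,0,0,0,5,0,1],[0,0,0,0,5,0,1],[0,0,0,0,5,0,1]]])

```text
time_s: 22.05
tool_pos: [0.52, 0.2979, 0.026]
ee_rot: [0.02, -3.141, -0.001]
wrist_force: [-8.4, -2.3, 24.1]
gripper_width: 0.0002
grip_force: 11.8
```

Emit:
jog_arm(increments=[[[0,0,0,0,0,-50,1],[0,0,0,0,10,-100,0],[0,0,0,0,20,-150,-1],[0,0,0,0,20,-170,-1],[0,0,0,0,20,-170,-1],[0,0,0,0,20,-170,-1]]])

```text
time_s: 22.65
tool_pos: [0.5188, 0.3169, 0.1915]
ee_rot: [0.019, -3.14, 0.001]
wrist_force: [-0.3, -0.7, 0.4]
gripper_width: 0.0381
grip_force: 0.0
```

```bash
python3 -c "
from h import *
go([.5,-.175,.19],150)
c=eyes.read_camera('wrist');np.savez('w1.npz',**c);cv2.imwrite('pics/w1.png',c['frame'][...,::-1])
P=cloud(c);ok=c['range_z']>0
S=P[ok&(P[...,2]>.0285)&(P[...,2]<.04)&(abs(P[...,0]-.517)<.12)&(abs(P[...,1]-.354)<.18)]
print(len(S),rect(S),S.min(0),S.max(0))
for y in np.arange(.24,.42,.03):
  T=S[abs(S[:,1]-y)<.008];print(round(y,2),len(T),np.round(np.percentile(T[:,0],[.5,99.5]),4) if len(T) else 0)
"
```

```text
t 22.65 turn [-0.07 -0.09 30.69] shift [  24.6 -491.7    1.9] F [-0.28 -0.66  0.36]
14146 ((517.1884765625, 355.8346862792969), (189.6688232421875, 299.6142883300781), 1.1813784837722778) [0.41950154 0.20422079 0.02850011] [0.61479513 0.5072431  0.03317139]
0.24 358 [0.4251 0.6097]
0.27 322 [0.4246 0.5554]
0.3 512 [0.4243 0.6125]
0.33 515 [0.4232 0.6122]
0.36 380 [0.4228 0.6105]
0.39 341 [0.4221 0.5972]
```

View pics/w1.png

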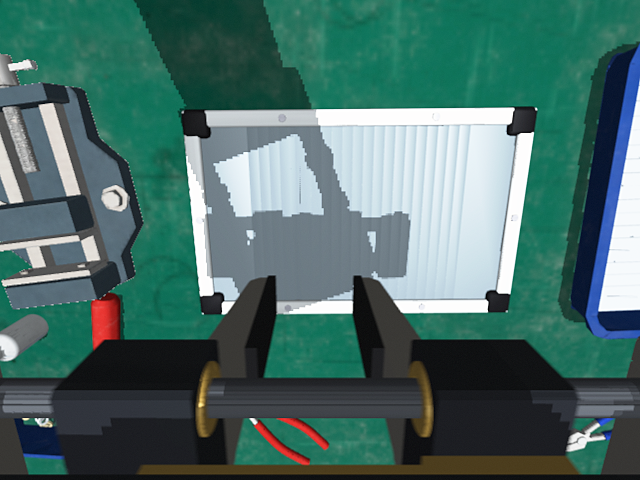

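The wrist view shows the cover whole (corners 185,112 / 535,110 / 505,308 / 203,310). The fit is 190×300 mm centred at (.5172,.3558), turned 1.2°, so the brace middle is about (.5178,.323). Next, the handle.

Emit:
jog_arm(increments=[[[0,0,30.7,0,-492,2,-1],[0,0,30.7,0,-492,2,-1],[0,0,30.7,0,-492,2,-1],[0,0,30.7,0,-492,2,-1],[0,0,30.7,0,-492,2,-1],[0,0,30.7,0,-492,2,-1],[0,0,30.7,0,-492,2,-1],[0,0,30.7,0,-492,2,-1]]])

```text
time_s: 23.5
tool_pos: [0.5222, -0.0844, 0.1886]
ee_rot: [-0.813, -3.03, -0.001]
wrist_force: [0.4, -0.1, -1.0]
gripper_width: 0.0922
grip_force: 0.0
```

Emit:
jog_arm(increments=[[[0,0,0,70,-80,0,-1],[0,0,0,70,-80,0,-1],[0,0,0,70,-80,0,-1],[0,0,0,70,-80,0,-1]]])

```text
time_s: 23.9
tool_pos: [0.4218, -0.1169, 0.1894]
ee_rot: [-0.816, -3.03, -0.002]
wrist_force: [0.9, 0.2, 0.1]
gripper_width: 0.0919
grip_force: 0.0
```

```bash
cat > w.py <<'E'
from h import *
import sys
go([.5,-.176,.19],150)
c=eyes.read_camera('wrist');cv2.imwrite('pics/%s.png'%sys.argv[1],c['frame'][...,::-1])
P=cloud(c);ok=c['range_z']>0
near=ok&(abs(P[...,0]-.5)<.09)&(abs(P[...,1]+.176)<.08)
for a,b in((.030,.05),(.0035,.009)):
  m=(near&(P[...,2]>a)&(P[...,2]<b)).astype(np.uint8)
  n,l,s,_=cv2.connectedComponentsWithStats(m);k=1+np.argmax(s[1:,4]);S=P[l==k];print(len(S),rect(S),np.round(S.mean(0),4),np.percentile(S[:,2],95))
E
python3 w.py w2
```

```text
t 23.9 turn [ 0.02 -0.19 -0.15] shift [-97.4 -11.8  -0.9] F [0.89 0.17 0.09]
1104 ((497.29693603515625, -175.87725830078125), (11.31865119934082, 96.29724884033203), 59.61387634277344) [ 0.4927 -0.1727  0.0415] 0.04433679429512187
1365 ((498.54022216796875, -176.29367065429688), (28.04892349243164, 120.53711700439453), 59.73286056518555) [ 0.4918 -0.1711  0.0055] 0.007638611989853916
```

View pics/w2.png

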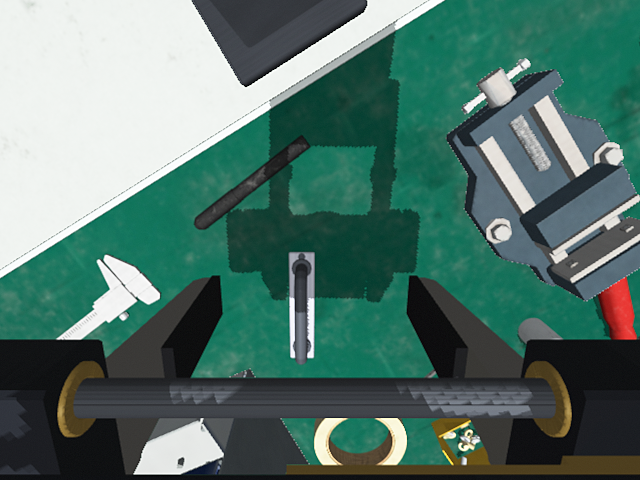

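Emit:
jog_arm(increments=[[[0,0,0,-48,-7,0,-0.4],[0,0,0,-96,-13,40,-0.4],[0,0,0,-96,-13,90,-0.4],[0,0,0,-96,-13,130,-0.4],[0,0,0,-96,-13,155,-0.4],[0,0,0,-96,-13,170,-0.4],[0,0,0,-96,-13,170,-0.4],[0,0,0,-96,-13,170,-0.4]]])

```text
time_s: 24.75
tool_pos: [0.5015, -0.1766, 0.0225]
ee_rot: [0.812, 3.033, -0.001]
wrist_force: [0.8, -0.0, 1.6]
gripper_width: 0.0647
grip_force: 0.0
```

```bash
python3 -c "
from h import *
go([.498,-.176,.019],149.7)"
```

```text
t 24.75 turn [0.   0.11 0.32] shift [ 3.3 -1.3  3.5] F [ 0.76 -0.01  1.63]
```

Emit:
jog_arm(increments=[[[0,0,0.3,3,-1,3,-0.4],[0,0,0.3,3,-1,3,-0.4],[0,0,0.3,3,-1,3,1],[0,0,0.3,3,-1,3,1],[0,0,0.3,3,-1,3,1],[0,0,0.3,3,-1,3,1],[0,0,0.3,3,-1,3,1],[0,0,0.3,3,-1,3,1]]], squeeze=50)

```text
time_s: 25.55
tool_pos: [0.497, -0.1757, 0.0185]
ee_rot: [-0.821, -3.032, -0.0]
wrist_force: [-0.3, 0.1, 0.1]
gripper_width: 0.0183
grip_force: 0.0
```

Emit:
jog_arm(increments=[[[0,0,0,0,0,0,1],[0,0,0,0,0,0,1],[0,0,0,0,0,0,1]]])

```text
time_s: 25.85
tool_pos: [0.497, -0.1757, 0.0185]
ee_rot: [-0.821, -3.032, 0.0]
wrist_force: [-0.5, -0.4, -0.3]
gripper_width: 0.0107
grip_force: 50.0
```

Emit:
jog_arm(increments=[[[0,0,0,0,0,-20,1],[0,0,0,0,0,-70,1],[0,0,0,0,0,-120,1],[0,0,0,0,0,-160,1],[0,0,0,0,0,-160,1],[0,0,0,0,0,-160,1]]])

```text
time_s: 26.45
tool_pos: [0.4971, -0.1757, 0.1786]
ee_rot: [0.821, 3.031, -0.0]
wrist_force: [0.1, 0.9, -2.5]
gripper_width: 0.0103
grip_force: 50.0
```

```bash
python3 -c "
from h import *
go([.5178,.323,.18],181.1)
o=robot.get_obs();print(o['gripper_width'],o['grip_force'],o['wrist_torque'])
c=eyes.read_camera('wrist');np.savez('w3.npz',**c);cv2.imwrite('pics/w3.png',c['frame'][...,::-1])
P=cloud(c);o=robot.get_obs();r=R.from_rotvec(o['ee_rot']);Q=(P-o['tool_pos'])@r.as_matrix();ok=c['range_z']>0
for a,b in((-.005,.025),(.005,.018)):
  m=ok&(abs(Q[...,0])<.09)&(abs(Q[...,1])<.03)&(Q[...,2]>a)&(Q[...,2]<b);S=Q[m];print(m.sum(),rect(S),S.min(0),S.max(0))
"
```

```text
t 26.45 turn [-1.000e-02  5.000e-02 -3.142e+01] shift [233.9 441.   -1.6] F [ 0.1   0.89 -2.47]
0.010336990129196788 49.9990439414978 [ 0.02886247 -0.07149551 -0.02406375]
3344 ((-0.4826812744140625, -0.04424095153808594), (114.28438568115234, 32.04261016845703), 1.1658495664596558) [-0.05779875 -0.01588627 -0.00499937] [0.05650506 0.01616433 0.0148828 ]
3146 ((-0.6368484497070312, 0.02574443817138672), (114.30398559570312, 26.11969757080078), 0.07160286605358124) [-0.05779875 -0.01300664  0.00501634] [0.05650506 0.01312701 0.0148828 ]
```

View pics/w3.png

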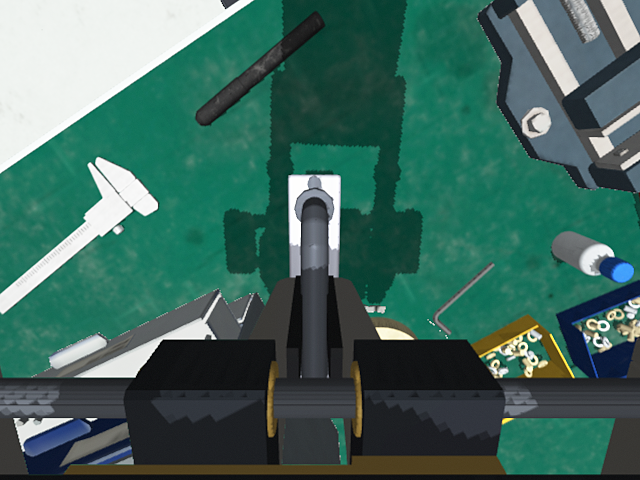

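The handle is held straight, with the plate centred across the fingers and its visible end at (315,175). I'll check its level, then travel.

```bash
python3 -c "
from h import *
c=dict(np.load('w3.npz'));P=cloud(c);o=robot.get_obs();r=R.from_rotvec(o['ee_rot']);Q=(P-o['tool_pos'])@r.as_matrix()
m=(c['range_z']>0)&(abs(Q[...,0])<.09)&(abs(Q[...,1])<.011)&(Q[...,2]>.008)&(Q[...,2]<.02)
v,u=np.nonzero(m);S=Q[m];print(len(S),np.polyfit(S[:,0],S[:,2],1),np.histogram(S[:,0],bins=np.arange(-.06,.065,.01))[0],v.min(),v.max(),S[v<180].mean(0))
"
```

```text
1963 [-0.00207442  0.01115099] [  6   0   0   0   0   0 155 272 292 219 386 633] 174 376 [ 0.05527937 -0.00012308  0.01171591]
```

Emit:
jog_arm(increments=[[[0,0,-31.4,233,441,-2,1],[0,0,-31.4,233,441,-2,1],[0,0,-31.4,233,441,-2,1],[0,0,-31.4,233,441,-2,1],[0,0,-31.4,233,441,-2,1],[0,0,-31.4,233,441,-2,1],[0,0,-31.4,233,441,-2,1],[0,0,-31.4,233,441,-2,1]]])

```text
time_s: 27.3
tool_pos: [0.5122, 0.2257, 0.1769]
ee_rot: [0.03, -3.136, 0.002]
wrist_force: [0.4, 0.3, -2.1]
gripper_width: 0.0104
grip_force: 50.0
```

Emit:
jog_arm(increments=[[[0,0,0,0,0,0,1],[0,0,0,0,0,0,1]]])

```text
time_s: 27.5
tool_pos: [0.5123, 0.2244, 0.1771]
ee_rot: [0.034, -3.136, 0.002]
wrist_force: [-1.1, -0.2, -1.7]
gripper_width: 0.0104
grip_force: 50.0
```

```bash
python3 -c "
from h import *
go([.5178,.323,.09],181.1)"
```

```text
t 27.5 turn [-0.08 -0.3   0.13] shift [-8.  98.6 87. ] F [-1.06 -0.23 -1.69]
```

Emit:
jog_arm(increments=[[[0,0,0.1,-6,50,20,1],[0,0,0.1,-6,98.6,60,1],[0,0,0.1,-6,98.6,97,1],[0,0,0.1,-6,98.6,97,1],[0,0,0.1,-6,98.6,97,1],[0,0,0.1,-6,98.6,97,1]]])

```text
time_s: 28.1
tool_pos: [0.5203, 0.3215, 0.0854]
ee_rot: [-0.024, 3.138, 0.001]
wrist_force: [0.4, 0.3, -1.2]
gripper_width: 0.0106
grip_force: 50.0
```

```bash
python3 -c "
from h import *
go([.5158,.323,.05],181.1)
c=eyes.read_camera('wrist');np.savez('w4.npz',**c);cv2.imwrite('pics/w4.png',c['frame'][...,::-1])
P=cloud(c);ok=c['range_z']>0
m=ok&(abs(P[...,0]-.517)<.12)&(abs(P[...,1]-.354)<.18)
S=P[m&(P[...,2]>.0285)&(P[...,2]<.04)]
print(rect(S),'near edge x at y .29-.30,.34-.36:',[np.percentile(S[(abs(S[:,1]-y)<.006),0],.5) for y in(.29,.355)])
H=P[m&(abs(P[...,1]-.323)<.02)&(P[...,2]>.058)&(P[...,2]<.078)];print('plate',len(H),np.percentile(H,[.5,50,99.5],axis=0))
"
```

```text
t 28.1 turn [ 0.04  0.18 -0.23] shift [ 4.6  1.5 35.3] F [ 0.37  0.31 -1.21]
((515.7498779296875, 355.9838562011719), (186.72903442382812, 300.0487365722656), 1.2184975147247314) near edge x at y .29-.30,.34-.36: [np.float64(0.4242571641306934), np.float64(0.42271394886374297)]
plate 3146 [[0.46272692 0.30841148 0.07004652]
 [0.4787735  0.32078856 0.07249299]
 [0.56849604 0.33435701 0.07726725]]
```

View pics/w4.png

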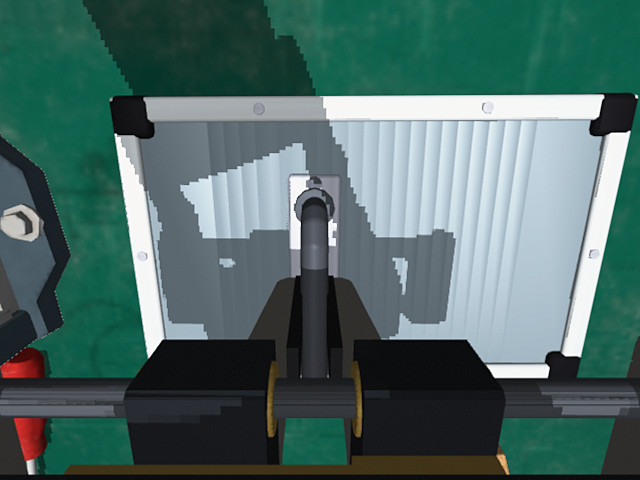

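The wrist view shows the handle over the cover, plate end at (315,175). The measured gap to the near edge is 39 mm and should be 35, so I'm shifting 4–5 mm toward the base and 1.5 mm in y, then lowering.

Emit:
jog_arm(increments=[[[0,0,-0.2,4.5,1.5,0,1],[0,0,-0.2,4.5,1.5,15,1],[0,0,-0.2,4.5,1.5,30,1],[0,0,-0.2,4.5,1.5,35,1],[0,0,-0.2,4.5,1.5,35,1],[0,0,-0.2,4.5,1.5,35,1],[0,0,-0.2,4.5,1.5,35,1]]])

```text
time_s: 28.85
tool_pos: [0.5142, 0.3242, 0.0484]
ee_rot: [-0.033, 3.141, 0.0]
wrist_force: [-0.3, -0.5, -2.1]
gripper_width: 0.0104
grip_force: 50.0
```

```bash
python3 -c "
from h import *
go([.5158,.323,.0455],181.1)"
```

```text
t 28.85 turn [0.01 0.04 0.09] shift [-1.6 -1.3  2.9] F [-0.29 -0.46 -2.12]
```

Emit:
jog_arm(increments=[[[0,0,0,-1.5,-1.2,0,1],[0,0,0,-1.5,-1.2,0,1],[0,0,0,-1.5,-1.2,2,1],[0,0,0,-1.5,-1.2,4,1],[0,0,0,-1.5,-1.2,5,1],[0,0,0,-1.5,-1.2,5,1],[0,0,0,-1.5,-1.2,5,1]]])

```text
time_s: 29.55
tool_pos: [0.5157, 0.323, 0.0448]
ee_rot: [-0.033, 3.141, -0.0]
wrist_force: [-4.1, -1.6, 8.8]
gripper_width: 0.0106
grip_force: 50.0
```

Emit:
jog_arm(increments=[[[0,0,0,0,0,1,1],[0,0,0,0,0,2,1],[0,0,0,0,0,2.5,1],[0,0,0,0,0,2.5,1],[0,0,0,0,0,2.5,1]]])

```text
time_s: 30.05
tool_pos: [0.5158, 0.3231, 0.0444]
ee_rot: [-0.033, 3.141, -0.001]
wrist_force: [-10.7, -4.3, 21.2]
gripper_width: 0.0103
grip_force: 50.0
```

Emit:
jog_arm(increments=[[[0,0,0,0,0,1,1],[0,0,0,0,0,2,1],[0,0,0,0,0,3,1],[0,0,0,0,0,3.7,1],[0,0,0,0,0,3.7,1],[0,0,0,0,0,3.7,1],[0,0,0,0,0,3.7,1],[0,0,0,0,0,3.7,1]]])

```text
time_s: 30.85
tool_pos: [0.5159, 0.3232, 0.0438]
ee_rot: [0.034, -3.141, 0.002]
wrist_force: [-18.9, -9.1, 40.3]
gripper_width: 0.0107
grip_force: 50.0
```

Emit:
jog_arm(increments=[[[0,0,0,0,0,0,1],[0,0,0,0,0,0,1],[0,0,0,0,0,0,1],[0,0,0,0,0,0,1],[0,0,0,0,0,0,1],[0,0,0,0,0,0,1],[0,0,0,0,0,0,1],[0,0,0,0,0,0,1]]])

```text
time_s: 31.65
tool_pos: [0.5159, 0.3232, 0.0437]
ee_rot: [0.034, -3.141, 0.002]
wrist_force: [-20.0, -8.1, 40.5]
gripper_width: 0.0104
grip_force: 50.0
```

Pressed at 40 N, measured steady at both readings, 0.8 s apart. Now I ease off to a light load and release.

Emit:
jog_arm(increments=[[[0,0,0,0,0,-2,1],[0,0,0,0,0,-4,1],[0,0,0,0,0,-6,1],[0,0,0,0,0,-6.5,1],[0,0,0,0,0,-6.5,0.3],[0,0,0,0,0,-6.5,-0.3],[0,0,0,0,0,-6.5,-0.3],[0,0,0,0,0,-6.5,-0.3]]])

```text
time_s: 32.45
tool_pos: [0.5152, 0.3228, 0.043]
ee_rot: [0.032, -3.141, 0.0]
wrist_force: [0.1, 0.9, 0.0]
gripper_width: 0.0404
grip_force: 0.0
```

Emit:
jog_arm(increments=[[[0,0,0,0,0,0,-0.3],[0,0,0,0,0,-20,-0.3],[0,0,0,0,0,-60,-0.3],[0,0,0,0,0,-110,-0.3],[0,0,0,0,0,-150,-0.3],[0,0,0,0,0,-150,-0.3],[0,0,0,0,0,-150,-0.3]]])

```text
time_s: 33.15
tool_pos: [0.5159, 0.3231, 0.1942]
ee_rot: [-0.032, 3.139, 0.001]
wrist_force: [-0.2, 0.7, -0.4]
gripper_width: 0.0597
grip_force: 0.0
```

```bash
python3 -c "
from h import *
go([.5158,.323,.2],181.1)
c=eyes.read_camera('wrist');cv2.imwrite('pics/w5.png',c['frame'][...,::-1])
P=cloud(c);ok=c['range_z']>0
m=ok&(abs(P[...,0]-.517)<.12)&(abs(P[...,1]-.354)<.18)
S=P[m&(P[...,2]>.0285)&(P[...,2]<.04)];print('cover',rect(S))
n=m&(abs(P[...,1]-.323)<.03)&(abs(P[...,0]-.517)<.075)
for a,b in((.0295,.038),(.055,.08)):
  H=P[n&(P[...,2]>a)&(P[...,2]<b)];print(len(H),rect(H),np.percentile(H[:,2],[5,95]))
"
```

```text
t 33.15 turn [0.04 0.11 0.08] shift [ 0.1 -0.1 -5.8] F [-0.18  0.73 -0.38]
cover ((516.598876953125, 355.79833984375), (189.38043212890625, 299.5283203125), 1.199066400527954)
1981 ((517.5110473632812, 323.511962890625), (118.91532897949219, 26.00354766845703), 1.1738860607147217) [0.03082021 0.03611835]
1608 ((517.2584228515625, 323.3564147949219), (97.9654541015625, 11.713360786437988), 1.459185242652893) [0.06187361 0.07099645]
```

View pics/w5.png

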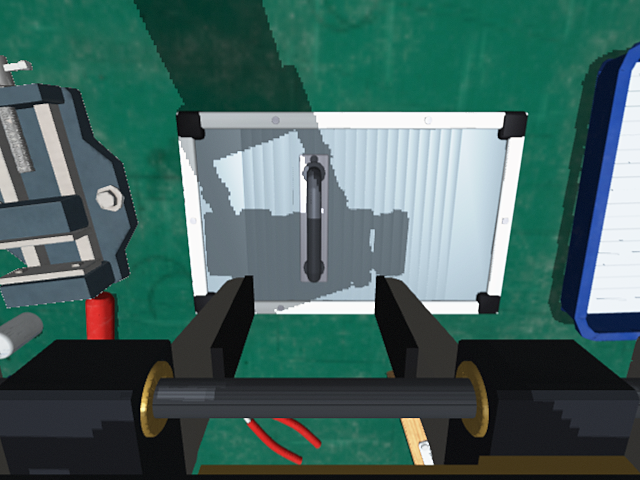

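The handle is stuck flat at (315,218), square to the cover. It sits within 1 mm of the cover's centre line and of the brace line I felt, and the gripper is clear.

```bash
python3 -c "
from workcell import hand_in
print(hand_in())"
```

```text
the job is handed in; nothing more can be done
None
```

The handle is stuck flat on the cover, lengthwise along the brace I felt at about y = −32 mm from the skin's centre, within about 1 mm of the cover's long centre line and 1–2 mm of the brace's middle; I pressed it with 40 N, let go and handed the job in at about 33 s.

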